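Ballast the tap display stand and set its stabiliser leg

TASK

Get the tap display stand on the shop counter steady: drop the brass plug into the stand's blue ballast cup, then pull the sliding stabiliser leg out until its yellow pointer lines up with the red mark on the scale, and while holding it there close the orange cam lever fully against the leg. The leg springs back if let go, so finish while still holding the leg at the mark with the lever shut, so that I can pin it.

Things in the scene. Friction and masses are not known exactly. Their poses are not given: they have to be found in the camera images.
- plug: Loose brass pipe plug, round, upright, 44 mm tall: lower 22 mm is 28 mm in diameter, upper 22 mm (head) 36 mm. About 0.25 kg. Origin: centre of its underside. It stands on the counter on the left or right, nearer the robot than the stand; a grey plastic coupling of 48 mm diameter stands on the other side.
- cup_rim (a point): Centre of the mouth of the blue ballast cup, at rim height, 102 mm above the counter. Mouth 88 mm wide inside. The cup is part of the stand, on the leg's centre line, 135 mm behind the sleeve's mouth (away from where the leg comes out); 90 mm farther behind stands the 231 mm tall post, its tap's spout reaching 100 mm to the lever's side.
- cup_in (a point): Centre of the cup's inner floor, 45 mm above the counter; the cup is 57 mm deep inside.
- stand: The heavy fixed display stand; does not move. Origin at counter height below the sleeve's mouth (end face of the black clamp collar, 92 mm high), on the leg's centre line. +x: the way the leg slides out; +y: the lever's side; z up. Base plate 12 mm thick; white scale strip at y = -85 to -59 mm, 30 mm high; the other parts near the leg are described with it.
- leg: Stabiliser leg: level aluminium bar 22 mm wide (y = -11 to 11 mm), 52 to 80 mm above the counter, sliding out of the sleeve along +x. Axes as stand; origin coincides with the stand's when fully in (as at the start) and moves out with the leg. Travel 0 to 70 mm. A spring pulls it in with 3 N (fully in) to 6 N, whether the lever is shut or not.
- foot (a point): Centre of the inner face of the black rubber foot, which juts sideways from the leg's outer end away from the lever; at (50, -17, 63) mm in leg's frame. The face looks back to the sleeve; the foot spans x = 50 to 64 mm, y = -45 to 11 mm, 46 to 80 mm above the counter. Hook a finger behind this face to pull the leg out; 50 mm free between it and the collar at the start.
- pointer (a point): Tip of the yellow pointer on the end of the rubber foot away from the lever, at (57, -60, 50) mm in leg's frame; moves with the leg. Axes as leg.
- mark (a point): The red mark on the white scale strip beside the pointer; a flat label that stays put. Axes as leg. The leg is at its length when pointer and mark agree along x. The mark is 20 to 42 mm farther out than the pointer at the start.
- lever (a joint): Angle of the orange cam lever (rad): 0 = fully closed, along the leg's side; starts 0.24 to 0.33 open. Friction (about 3 N at its end) keeps it where left. Upright hinge axis at x = -12, y = 22 mm in stand's frame. Bar 97 mm long, 8 mm thick, 52 to 80 mm above the counter. Closed it fills y = 15 to 23 mm: leg and closed lever together are 34 mm wide (y = -11 to 23) to grip.
- lever_end (a point): Middle of the free end of the orange lever, 97 mm from its hinge. Open at the start, its outer corner is up to 55 mm from the leg's centre line, so leg and open lever together are up to 66 mm wide; both fit between open fingers.
Things that resemble listed ones, but are neither listed nor needed, are in the scene too. Several things have the shape of the plug; the one meant has the colours described above.

How it is judged:
By the outcome, as a careful person would: the job done as asked, in the order asked, and still so for the second after the job is handed in, while the arm keeps its last pose, push and grip.
It also fails if it takes over 48 s, if anything falls off the work surface, if the arm or the gripper's body presses on something with over 40 N, if the wrist force passes 120 N, or if a joint passes its speed limit or range.

ROBOT

A 7-joint arm with a two-finger parallel gripper is mounted at the origin on the work surface. World frame = base frame: x ahead of the robot, y to its left, z up, the work surface at z = 0. Lengths are in mm, angles in rad, forces in N, time in s.
With the tool pointing down it reaches from about 400 to 875 mm from the base axis. Payload 4.4 kg.
Tool frame: the origin (TCP) lies on the centre line of the jaws, within the pads' length; the fingertips stand 14 mm ahead of it and the grasp point (between the pads) lies 5 mm behind it; z points along the fingers, x is the direction in which the jaws open and shut, and the axes are right-handed (so a half turn about z gives the same grasp; the last joint's range is limited). The gripper opens to 85 mm and grips with 20 to 120 N. Pads are 22 mm wide; open, the fingers measure 114 mm over their backs; the gripper's body (76 mm by 85 mm) begins 54 mm behind the grasp point. The pads swing forward as they close: fully open they stand 13 mm farther back than shut.
Start: joints at [1.256, 0.628, 0.038, 1.517, -0.027, 0.996, -0.02], TCP at [160.084, -629.993, 245.313] pointing down, gripper open.
Joint ranges: [-3.06, 3.06], [-0.37, 2.12], [-1.25, 1.32], [0.18, 2.47], [-1.1, 4.24], [0.23, 1.98], [-2.94, 2.94]. Speed limits (rad/s): [2.57, 2.57, 3.14, 3.14, 3.14, 3.14, 3.14].

INTERFACE

Orientations are given as [roll, pitch, yaw] about the fixed x, y, z axes, in that order (R = Rz(yaw) Ry(pitch) Rx(roll)).
In Python, from cell import ctrl gives the robot as it stands.
- The arm moves only by the tool send_rows, never from a script. Its argument "commands" is a list of rows, each a list of 5 numbers: the finger opening in mm, from 0 to 85.4, then the shift along the tool's x, y, z in mm, then the turn about the tool's z in degrees. In form: [[grip, x, y, z, roll], ...]. A call has 1 to 5 rows; each row is the pose to reach, as a shift and turn from the pose measured when the call began, along the tool's axes at that moment; what a row does not reach only later rows make up. A row lasts 1/10 s, in which the tool goes at most 50 mm and 8.59 degrees, less where a joint would pass 70% of its speed; a pose out of reach is approached as far as the arm can. A call with a gripper value outside its range is refused whole. The fingers move at their own pace and stop on an object; the grip force is fixed at half the most. Time passes only in rows, so rows that repeat a pose let the fingers close. It gives the time, the measured TCP pose, the force and the opening at its end, in the units of the state.
- ctrl.read_state(): the state, without advancing time (a new reading comes with each control period).
- ctrl.get_image(name): name is "scene" or "side" or "wrist"; returns the picture (384x512x3 uint8, red, green, blue); there is no depth.
- ctrl.camera_params(name): a dict with "fx", "fy", "cx", "cy" (pixels), "cam_to_world" (4x4, takes a point from camera to world coordinates). Camera axes: x right, y down, z forward; pixel columns grow to the right and rows downward; lengths in mm; the calibration is good to about 2 mm. A picture is of the moment at which its call begins: read the wrist's pose just before it. camera_params takes no time and is no camera call; for the wrist camera it gives the pose at the moment of the call.
- ctrl.finish_job(): hands the job in, once; it reports no verdict.
The state is a dict: "clock": time; "qpos": joint angles; "qd": joint speeds; "tau": joint torques, N m; "eef_pos": TCP position; "tool_rot": TCP orientation; "force": force on the tool from outside, world axes, zero at the start; "torque": the same for the moment, N m; "width": finger opening in mm.
Only numpy, scipy, OpenCV 4.12 (cv2) and the standard library are available. Lean on these libraries where they do the work, as an engineer would, in place of code of your own. Each camera call takes 0.05 s, during which the arm holds its last target.

## Working session

There is one attempt and no reset: what is moved stays moved. The work goes in short steps, Python scripts to look and compute and a tool call to move; the robot and the scene stay as the last step left them, time stands still between calls to the robot, and variables do not carry over. Pictures are saved under pics/ and viewed, and the job is handed in when it is done.

Besides the shell and the picture viewer there is one more tool, called after "Emit:" as a command line: name --pt "numbers of a row" for each row, then --argument value for the rest. send_rows: Moves the arm, as the interface text tells. Its arguments: {"type":"object","properties":{"commands":{"type":"array"}},"required":["commands"]}

```bash
mkdir -p pics; ls; cat > h.py <<'E'
import numpy as np, cv2
from cell import ctrl
def snap(name,fn):
    s=ctrl.read_state(); p=ctrl.camera_params(name); im=ctrl.get_image(name)
    cv2.imwrite('pics/'+fn+'.png',im[:,:,::-1]); np.savez('pics/'+fn+'.npz',im=im,T=p['cam_to_world'],k=[p['fx'],p['fy'],p['cx'],p['cy']])
    return s
def load(fn):
    d=np.load('pics/'+fn+'.npz'); return d['im'],np.array(d['T']),d['k']
def plane(fn,uv,z):
    im,T,k=load(fn); d=T[:3,:3]@np.array([(uv[0]-k[2])/k[0],(uv[1]-k[3])/k[1],1]); o=T[:3,3]
    return o+d*(z-o[2])/d[2]
def proj(fn,P):
    im,T,k=load(fn); c=T[:3,:3].T@(np.array(P)-T[:3,3]); return np.array([k[0]*c[0]/c[2]+k[2],k[1]*c[1]/c[2]+k[3]])
def ray(fn,uv):
    im,T,k=load(fn); d=T[:3,:3]@np.array([(uv[0]-k[2])/k[0],(uv[1]-k[3])/k[1],1]); return T[:3,3],d/np.linalg.norm(d)
def tri(obs):
    A=np.zeros((3,3));b=np.zeros(3)
    for fn,uv in obs:
        o,d=ray(fn,uv);M=np.eye(3)-np.outer(d,d);A+=M;b+=M@o
    return np.linalg.solve(A,b)
E
python3 - <<'E'
from h import *
for n in ['scene','side','wrist']:
    s=snap(n,n+'0')
    im,T,k=load(n+'0'); print(n,T.round(3).tolist(),k)
print(s)
E
```

```text
pics
scene [[0.188, 0.553, -0.811, 1500.524], [0.982, -0.124, 0.143, -153.895], [-0.022, -0.824, -0.567, 774.394], [0.0, 0.0, 0.0, 1.0]] [496.59002171 496.59002171 251.72708864 190.50197867]
side [[0.908, -0.242, 0.341, 186.233], [-0.418, -0.543, 0.729, -564.186], [0.009, -0.804, -0.594, 565.959], [0.0, 0.0, 0.0, 1.0]] [413.86071121 413.86071121 253.61752026 193.25454289]
wrist [[0.246, -0.919, -0.308, 240.813], [-0.969, -0.233, -0.077, -607.616], [-0.001, 0.318, -0.948, 372.841], [0.0, 0.0, 0.0, 1.0]] [290.66829254 290.66829254 256.02209418 189.39866713]
{'clock': 0.1, 'qpos': array([ 1.25620927,  0.6292176 ,  0.0384882 ,  1.51829701, -0.02705087,
        0.99633   , -0.02000597]), 'qd': array([ 0.00118733, -0.00226166,  0.0003688 , -0.00163591, -0.00107697,
        0.00167287, -0.00017235]), 'tau': array([ 2.52495360e-03, -5.64530575e+01,  1.23008933e+00, -1.93972653e+01,
        1.11959901e-02,  5.46604817e-03, -4.32262866e-07]), 'eef_pos': array([ 159.9296578 , -629.44138484,  244.49590488]), 'tool_rot': array([-3.14159205e+00,  1.73317985e-03, -1.32207872e+00]), 'force': array([ 0.3033244 , -0.16099778, -0.80589478]), 'torque': array([ 0.00249308,  0.00907597, -0.00602925]), 'width': 85.25677959635969}
```

View pics/scene0.png

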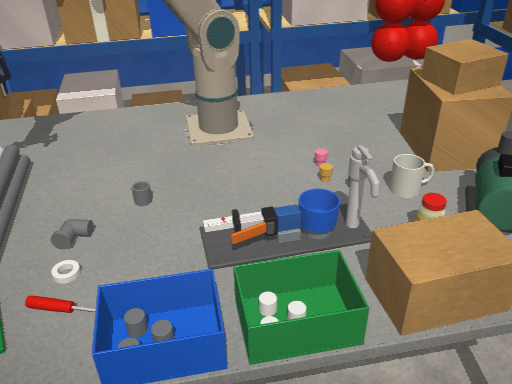

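View pics/side0.png

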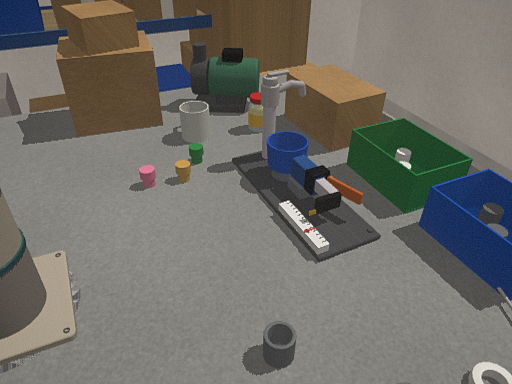

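Scene view: three plug-shaped things, pink (321,156), brass/amber (326,172) and green (hidden here; side view (196,153)). In the side view they are pink (148,176), amber (183,171) and green (196,153). Amber fits "brass". Now an enlarged crop to check.

```bash
python3 - <<'E'
from h import *
a=load('side0')[0][130:200,120:220,::-1]; b=load('scene0')[0][175:265,195:385,::-1]; c=load('side0')[0][125:260,225:385,::-1]
cv2.imwrite('pics/cropA.png',cv2.resize(a,None,fx=6,fy=6,interpolation=2))
cv2.imwrite('pics/cropB.png',cv2.resize(b,None,fx=4,fy=4,interpolation=2))
cv2.imwrite('pics/cropC.png',cv2.resize(c,None,fx=4,fy=4,interpolation=2))
E
```

```text
(no output)
```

View pics/cropA.png

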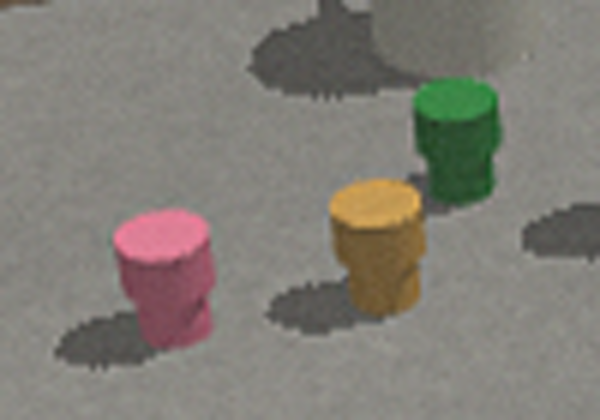

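View pics/cropB.png

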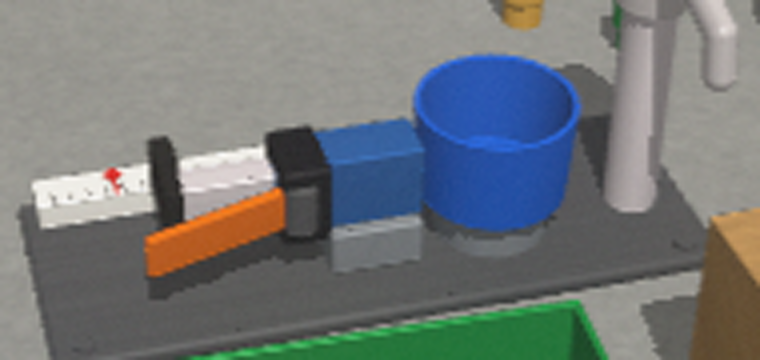

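View pics/cropC.png

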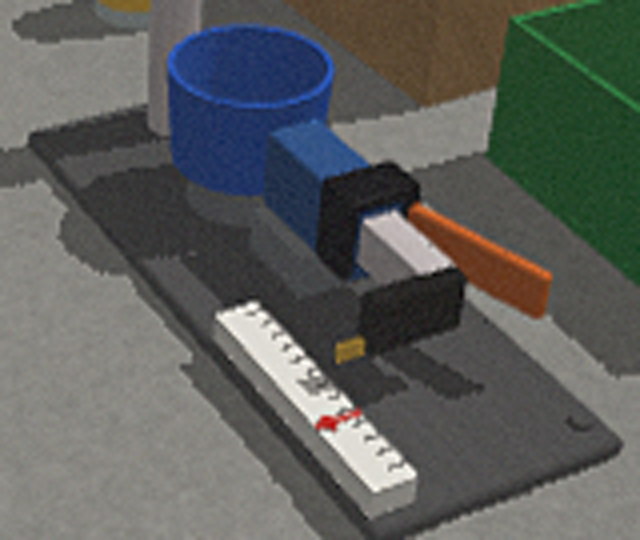

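The middle amber one is brass (the others are pure pink and green), so it is the plug. The red mark is at about side (308,230), and the lever is open. Next I measure these.

```bash
cat >> h.py <<'E'
def hsvmask(im,lo,hi):
    return cv2.inRange(cv2.cvtColor(im,cv2.COLOR_RGB2HSV),np.array(lo),np.array(hi))
def comps(m,minA=8):
    n,l,st,c=cv2.connectedComponentsWithStats(m); return [(st[i].tolist(),c[i].round(1).tolist()) for i in range(1,n) if st[i][4]>=minA]
E
python3 - <<'E'
from h import *
for f in ['scene0','side0']:
    im=load(f)[0]
    print(f,'amber',comps(hsvmask(im,(12,110,60),(25,255,255))))
    print('ambertop',comps(hsvmask(im,(12,110,185),(25,255,255))))
    print('red',comps(hsvmask(im,(0,150,120),(5,255,255)))); print('red2',comps(hsvmask(im,(172,150,120),(180,255,255))))
    print('orange',comps(hsvmask(im,(5,180,120),(13,255,255))))
    print('blue',comps(hsvmask(im,(105,120,40),(125,255,255)),200))
E
```

```text
scene0 amber [([56, 0, 41, 44, 1386], [76.3, 21.0]), ([103, 0, 38, 41, 1295], [122.2, 18.9]), ([369, 0, 12, 19, 119], [372.8, 9.3]), ([438, 0, 19, 15, 119], [446.5, 7.8]), ([495, 0, 17, 36, 224], [507.2, 19.9]), ([401, 39, 111, 132, 11112], [456.4, 104.3]), ([282, 63, 68, 28, 1346], [311.1, 77.0]), ([0, 87, 59, 33, 1451], [28.0, 103.6]), ([132, 90, 51, 16, 577], [157.0, 97.6]), ([320, 163, 13, 19, 198], [325.5, 171.6]), ([426, 167, 4, 5, 13], [427.5, 168.7]), ([366, 210, 146, 126, 14046], [440.6, 270.5]), ([231, 222, 35, 22, 285], [248.7, 232.5])]
ambertop [([450, 10, 7, 3, 11], [452.6, 10.8]), ([459, 40, 14, 4, 32], [466.0, 41.2]), ([433, 49, 5, 2, 9], [435.2, 49.4]), ([439, 50, 12, 7, 40], [445.5, 52.6]), ([285, 77, 65, 13, 456], [315.9, 83.2]), ([426, 82, 7, 4, 14], [429.3, 83.9]), ([434, 89, 42, 13, 201], [451.8, 96.3]), ([24, 105, 4, 3, 8], [25.2, 105.9]), ([37, 110, 8, 6, 23], [41.1, 112.1]), ([320, 163, 13, 7, 71], [325.9, 166.1]), ([463, 211, 15, 6, 37], [470.8, 213.3]), ([474, 210, 8, 5, 10], [477.1, 211.3]), ([373, 214, 139, 70, 4068], [430.4, 244.8]), ([232, 222, 33, 16, 1
[... 925 characters left out ...]
([29, 0, 133, 136, 10493], [104.6, 61.8]), ([173, 0, 213, 151, 10618], [287.5, 60.8]), ([248, 112, 15, 16, 186], [255.1, 120.2]), ([157, 114, 5, 4, 10], [159.5, 115.4]), ([159, 118, 4, 7, 17], [160.8, 121.5]), ([175, 160, 16, 22, 277], [182.8, 169.9]), ([309, 209, 8, 7, 35], [312.1, 211.9])]
ambertop [([175, 160, 15, 8, 88], [182.0, 163.5])]
red [([250, 92, 11, 8, 71], [255.7, 95.6]), ([304, 229, 5, 3, 11], [306.3, 230.3])]
red2 []
orange [([328, 176, 35, 20, 88], [345.2, 185.5])]
blue [([0, 0, 68, 50, 2238], [24.2, 24.8]), ([136, 15, 76, 18, 727], [175.3, 23.5]), ([156, 64, 35, 28, 747], [172.3, 77.1]), ([267, 131, 50, 56, 1710], [288.6, 153.9]), ([418, 169, 94, 131, 7188], [473.0, 224.4])]
```

```bash
python3 - <<'E'
from h import *
np.set_printoptions(precision=1,suppress=True)
print('plug',plane('scene0',(325.9,166.1),44),plane('side0',(182,163.5),44),tri([('scene0',(325.9,166.1)),('side0',(182,163.5))]))
print('cup',plane('scene0',(319.3,200),102),plane('side0',(287.6,141.7),102))
print('mark',plane('side0',(307,230),30), plane('scene0',(222.8,218.5),30))
s=lambda x,y:(225+x/4,125+y/4); c=lambda x,y:(195+x/4,175+y/4)
print('lever end outer top', plane('side0',s(552,272),80), 'collar/lever root',plane('side0',s(410,205),80))
print('lever scene top', plane('scene0',c(145,236),80),plane('scene0',c(285,190),80))
print('strip corners side',[plane('side0',s(*p),30) for p in [(218,315),(258,302),(372,490),(415,470)]])
print('pointer', plane('side0',(312,212),50))
print('foot top corners', plane('side0',s(360,293),80),plane('side0',s(462,272),80), 'scene',plane('scene0',c(150,140),80),plane('scene0',c(165,205),80))
print('coupling',plane('side0',(280,360),0))
E
```

```text
plug [382.4 253.9  44. ] [381.5 251.   44. ] [381.8 253.8  43. ]
cup [610.1 160.9 102. ] [605.6 152.7 102. ]
mark [538.6 -58.7  30. ] [538.  -58.2  30. ]
lever end outer top [664.1 -55.8  80. ] collar/lever root [632.   23.3  80. ]
lever scene top [661.6 -54.3  80. ] [638.4  29.2  80. ]
strip corners side [array([528.2,  37.1,  30. ]), array([552.9,  38.4,  30. ]), array([ 532.2, -109.3,   30. ]), array([ 557.9, -106.1,   30. ])]
pointer [562.  -35.2  50. ]
foot top corners [567.6 -31.7  80. ] [623.1 -37.5  80. ] scene [575.4 -37.9  80. ] [637.2 -39.2  80. ]
coupling [ 372.3 -266.1   -0. ]
```

```bash
python3 - <<'E'
from h import *
np.set_printoptions(precision=1,suppress=True)
a=lambda x,y:(120+x/6,130+y/6)
for n,p in dict(pink=(162,237),amber=(377,205),green=(456,100)).items(): print(n,plane('side0',a(*p),44))
E
```

```text
pink [300.8 258.6  44. ]
amber [382.4 247.4  44. ]
green [436.2 312.5  44. ]
```

Emit:
send_rows --pt "85 -10 -45 0 0" --pt "85 -20 -90 0 0" --pt "85 -40 -135 0 0" --pt "85 -65 -180 0 0" --pt "85 -90 -220 0 0"

```text
clock: 0.65
eef_pos: [352.7, -486.5, 244.4]
tool_rot: [-3.141, 0.002, -1.322]
force: [0.7, 0.2, 0.3]
width: 85.1
```

Emit:
send_rows --pt "85 -44 -24 0 0" --pt "85 -88 -48 0 0" --pt "85 -132 -72 0 0" --pt "85 -176 -96 0 0" --pt "85 -220 -120 0 0"

```text
clock: 1.15
eef_pos: [414.2, -244.2, 244.8]
tool_rot: [-3.141, 0.002, -1.322]
force: [0.8, -0.3, 0.0]
width: 85.0
```

Emit:
send_rows --pt "85 -46 -17 0 0" --pt "85 -92 -34 0 0" --pt "85 -138 -51 0 0" --pt "85 -184 -68 0 0" --pt "85 -230 -85 0 0"

```text
clock: 1.65
eef_pos: [439.8, 1.5, 245.3]
tool_rot: [-3.141, 0.002, -1.322]
force: [1.3, 0.0, 0.2]
width: 85.3
```

Emit:
send_rows --pt "85 -48 -1 0 0" --pt "85 -96 -2 0 0" --pt "85 -144 -3 20 0" --pt "85 -192 -4 40 0" --pt "85 -240 -5 60 0"

```text
clock: 2.15
eef_pos: [386.2, 231.8, 187.6]
tool_rot: [-3.14, 0.002, -1.322]
force: [2.4, -0.1, -0.2]
width: 85.0
```

```bash
python3 - <<'E'
from h import *
print(snap('wrist','w1')['eef_pos'])
im=load('w1')[0]; print('ambertop',comps(hsvmask(im,(12,110,60),(25,255,255)),30))
E
```

```text
[386.23500978 231.81430155 187.59045984]
ambertop [([217, 156, 37, 41, 1167], [235.2, 176.4])]
```

View pics/w1.png

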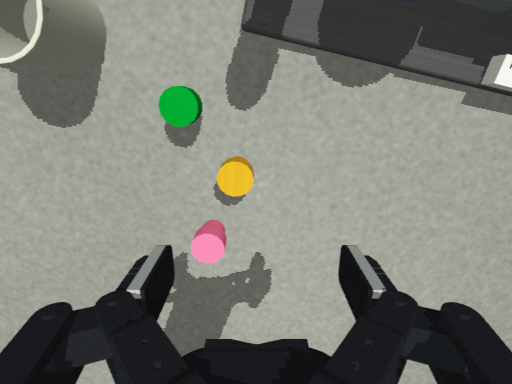

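The wrist view shows the amber head at (235,178), with green behind it and pink nearer the fingers. The red mark isn't in view.

```bash
python3 - <<'E'
from h import *
for p in [(235.5,178)]:
  P=plane('w1',p,44); print(P)
s=ctrl.read_state(); y=s['tool_rot'][2]; d=P[:2]-s['eef_pos'][:2]; c,sn=np.cos(y),np.sin(y)
print(d@[c,sn],d@[sn,-c]); print(s['eef_pos'])
for n,p in dict(pink=(208,248),green=(180,106)).items(): print(n,plane('w1',p,44))
E
```

```text
[385.33908491 253.77160323  44.        ]
-12.170400413910667 -6.05872362920222
[382.61255742 240.45271341 185.32429322]
pink [303.06256626 264.72842115  44.        ]
green [438.84161056 317.33820221  44.        ]
```

Emit:
send_rows --pt "85 -12.5 -4.6 45 0" --pt "85 -12.5 -4.6 90 0" --pt "85 -12.5 -4.6 130 0" --pt "85 -12.5 -4.6 154 0" --pt "85 -12.5 -4.6 154 0"

```text
clock: 2.7
eef_pos: [382.5, 254.0, 30.2]
tool_rot: [3.138, 0.005, -1.31]
force: [1.8, -0.1, 0.5]
width: 84.8
```

Emit:
send_rows --pt "10 0 0 0 0" --pt "10 0 0 0 0" --pt "10 0 0 0 0" --pt "10 0 0 0 0" --pt "10 0 0 0 0"

```text
clock: 3.2
eef_pos: [383.0, 254.0, 31.3]
tool_rot: [3.139, 0.005, -1.311]
force: [-0.2, -1.5, 6.5]
width: 34.3
```

Emit:
send_rows --pt "10 0 0 -5 0" --pt "10 0 0 -30 0" --pt "10 0 0 -70 0" --pt "10 0 0 -115 0" --pt "10 0 0 -145 0"

```text
clock: 3.7
eef_pos: [383.5, 253.9, 179.1]
tool_rot: [3.141, 0.006, -1.31]
force: [0.8, 0.3, -2.2]
width: 34.6
```

```bash
python3 - <<'E'
from h import *
s=snap('wrist','w2');print(s['eef_pos'],s['width'],s['force'],s['tool_rot'])
E
```

```text
[383.5495554  253.90403019 179.12514325] 34.55604052419459 [ 0.83177102  0.29940152 -2.17663789] [ 3.14130172  0.00596987 -1.30996769]
```

View pics/w2.png

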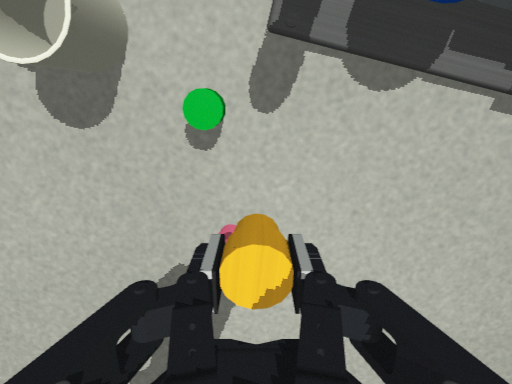

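Emit:
send_rows --pt "10 25 -32 0 0" --pt "10 50 -64 0 0" --pt "10 72 -92 0 0" --pt "10 94 -120 0 0" --pt "10 94 -120 0 0"

```text
clock: 4.25
eef_pos: [530.2, 191.6, 182.1]
tool_rot: [-3.133, 0.006, -1.317]
force: [-0.3, -0.2, -1.8]
width: 34.5
```

```bash
python3 - <<'E'
from h import *
s=snap('wrist','w3');print(s['eef_pos'],s['width'],s['force'],s['tool_rot'])
E
```

```text
[530.18851517 191.61049523 182.10592927] 34.46566906517009 [-0.32870037 -0.22633603 -1.83066798] [-3.13279566  0.00584057 -1.31726392]
```

View pics/w3.png

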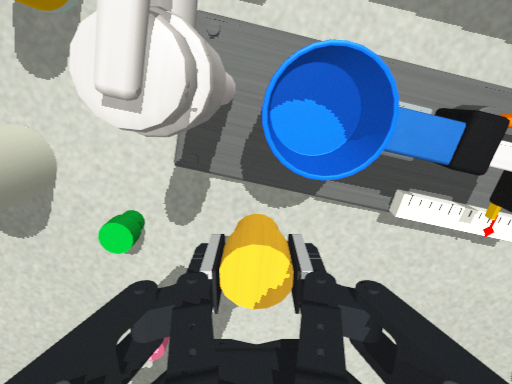

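The wrist view shows the cup rim centred near (331,109), and the pointer (494,212) and mark (489,231) at the right edge.

```bash
python3 - <<'E'
from h import *
np.set_printoptions(precision=1,suppress=True)
im=load('w3')[0]
m=hsvmask(im,(105,120,40),(125,255,255))
cnt=max(cv2.findContours(m,0,1)[0],key=cv2.contourArea)[:,0,:]
cnt=cnt[cnt[:,0]<375].astype(float)
P=np.array([plane('w3',p,102) for p in cnt])[:,:2]
A=np.c_[2*P,np.ones(len(P))]; 
for _ in range(3):
    x=np.linalg.lstsq(A,(P**2).sum(1),rcond=None)[0]; r=np.sqrt(x[2]+x[:2]@x[:2]); e=abs(np.hypot(*(P-x[:2]).T)-r); k=e<2; P=P[k];A=A[k]
print('cup',x[:2],r,len(P))
print('base edge near',plane('w3',(177,163),12),plane('w3',(390,207),12))
print('strip',plane('w3',(400,192),30),plane('w3',(392,211),30),plane('w3',(485,208),30),plane('w3',(480,236),30))
print('mark',plane('w3',(489,231),30),'pointer',plane('w3',(492,218),50))
print('collar mouth',plane('w3',(493,172),92),plane('w3',(508,115),92))
s=ctrl.read_state(); y=s['tool_rot'][2]; d=x[:2]-s['eef_pos'][:2]; c,sn=np.cos(y),np.sin(y)
print(s['eef_pos'],d@[c,sn],d@[sn,-c])
E
```

```text
cup [608.8 161.4] 46.530918402839966 367
base edge near [522.7 277.9  12. ] [532.8  42.2  12. ]
strip [555.3  49.   30. ] [533.8  48.7  30. ] [561.1 -42.9  30. ] [530.6 -53.3  30. ]
mark [538.4 -59.7  30. ] pointer [556.8 -36.3  50. ]
collar mouth [600.6  22.1  92. ] [642.1  32.7  92. ]
[527.1 193.4 182. ] 51.68445538071143 -70.93495746595205
```

Emit:
send_rows --pt "10 26 -36 0 0" --pt "10 51.7 -71 0 0" --pt "10 51.7 -71 0 0" --pt "10 51.7 -71 20 0" --pt "10 51.7 -71 45 0"

```text
clock: 4.8
eef_pos: [608.5, 163.1, 137.4]
tool_rot: [-3.134, 0.008, -1.314]
force: [0.5, -0.0, -2.5]
width: 34.6
```

```bash
python3 - <<'E'
from h import *
s=snap('scene','s1');print(s['eef_pos'],s['width'],s['force'],s['tool_rot'])
y=s['tool_rot'][2]; d=np.array([608.8,161.4])-s['eef_pos'][:2]; c,sn=np.cos(y),np.sin(y); print(d@[c,sn],d@[sn,-c])
cv2.imwrite('pics/s1c.png',cv2.resize(load('s1')[0][90:260,190:420,::-1],None,fx=3,fy=3))
E
```

```text
[608.50251317 163.12018816 137.41905501] 34.55755415896972 [ 0.45280711 -0.02889947 -2.51082707] [-3.13421684  0.00837183 -1.31350177]
1.739262951255973 0.15003370780362715
```

View pics/s1c.png

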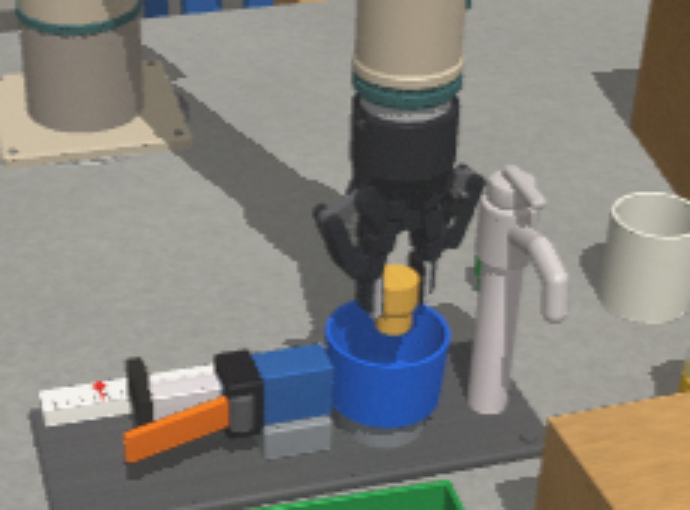

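Emit:
send_rows --pt "10 1.5 0 18 0" --pt "10 1.5 0 34 0" --pt "10 1.5 0 48 0" --pt "10 1.5 0 50 0" --pt "10 1.5 0 50 0"

```text
clock: 5.35
eef_pos: [605.1, 161.1, 82.1]
tool_rot: [3.139, 0.008, -1.312]
force: [-1.3, -1.2, -2.6]
width: 34.3
```

Emit:
send_rows --pt "46 0 0 0 0" --pt "46 0 0 0 0" --pt "46 0 0 0 0" --pt "46 0 0 -5 0" --pt "46 0 0 -25 0"

```text
clock: 5.85
eef_pos: [603.9, 160.6, 106.1]
tool_rot: [3.136, 0.008, -1.312]
force: [-1.6, -3.3, -1.2]
width: 46.1
```

Emit:
send_rows --pt "46 0 0 -30 0" --pt "46 0 0 -60 0" --pt "46 30 10 -75 0" --pt "46 60 30 -75 0" --pt "46 90 50 -75 0"

```text
clock: 6.35
eef_pos: [580.3, 61.1, 182.5]
tool_rot: [3.141, 0.009, -1.311]
force: [0.4, -0.3, -1.5]
width: 46.1
```

```bash
python3 - <<'E'
from h import *
s=snap('scene','s2');print(s['eef_pos'],s['width'],s['force'],s['tool_rot'])
snap('wrist','w4')
cv2.imwrite('pics/s2c.png',cv2.resize(load('s2')[0][90:260,190:420,::-1],None,fx=3,fy=3))
E
```

```text
[580.29063922  61.09427402 182.4628676 ] 46.06809217507218 [ 0.44680813 -0.27843227 -1.46426042] [ 3.14102574  0.00889991 -1.31065271]
```

View pics/s2c.png

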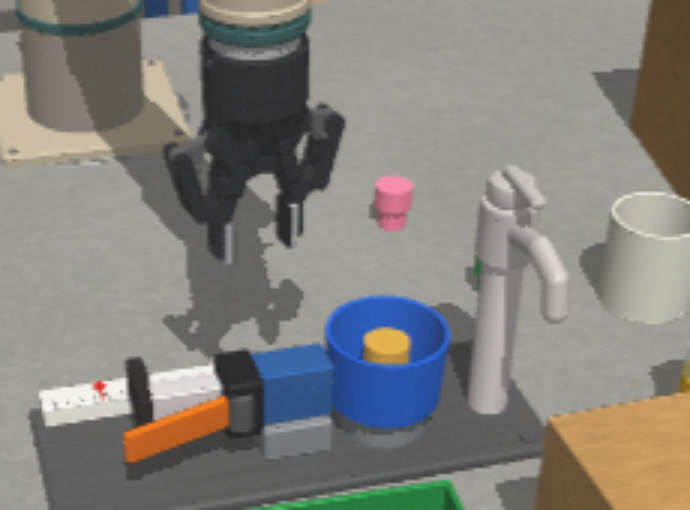

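View pics/w4.png

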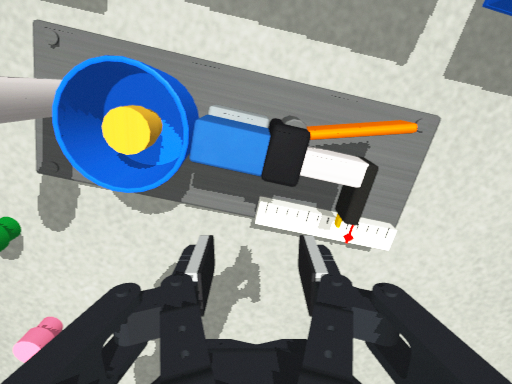

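The plug is upright in the cup at wrist (131,130). This view shows the whole leg area, so I'm enlarging it to measure.

```bash
python3 - <<'E'
from h import *
cv2.imwrite('pics/w4c.png',cv2.resize(load('w4')[0][105:255,245:445,::-1],None,fx=4,fy=4,interpolation=2))
E
```

```text
(no output)
```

View pics/w4c.png

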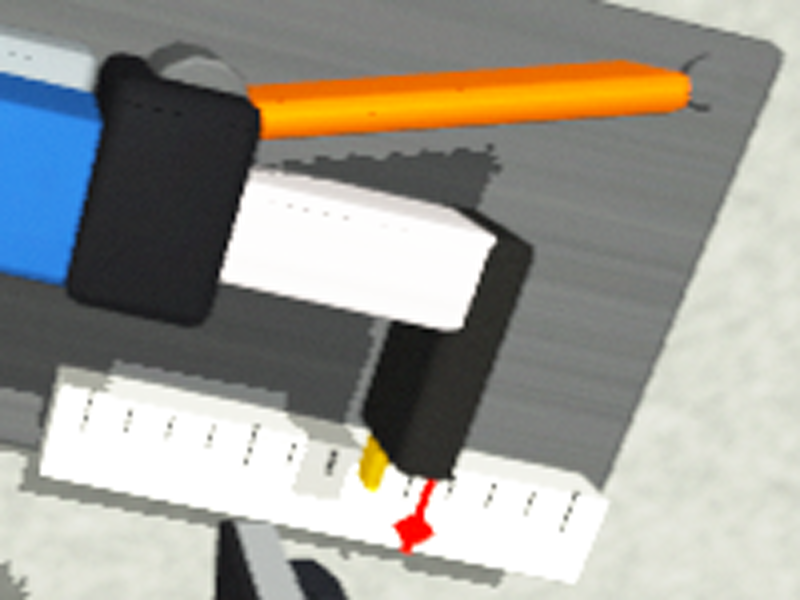

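```bash
cat >> h.py <<'E'
cup=np.array([608.8,161.4]); xh=np.array([0.043,-0.999]); yh=np.array([0.999,0.043]); org=cup+135*xh
def st(P): d=np.array(P)[:2]-org; return np.array([d@xh,d@yh])
def w(x,y): return org+x*xh+y*yh
E
python3 - <<'E'
from h import *
np.set_printoptions(precision=1,suppress=True)
c=lambda x,y:(245+x/4,105+y/4)
g=lambda p,z:plane('w4',c(*p),z)
im=load('w4')[0]; m=hsvmask(im,(105,120,40),(125,255,255))
cnt=max(cv2.findContours(m,0,1)[0],key=cv2.contourArea)[:,0,:]; cnt=cnt[cnt[:,0]<165].astype(float)
P=np.array([plane('w4',p,102) for p in cnt])[:,:2]
A=np.c_[2*P,np.ones(len(P))]
for _ in range(4):
    x=np.linalg.lstsq(A,(P**2).sum(1),rcond=None)[0]; r=np.sqrt(x[2]+x[:2]@x[:2]); e=abs(np.hypot(*(P-x[:2]).T)-r); k=e<2; P=P[k];A=A[k]
print('cup',x[:2],r,len(P))
for n,p,z in [('strip in A',(110,388),30),('strip in B',(605,492),30),('strip out A',(40,475),30),('strip out B',(578,582),30),
 ('leg near A',(220,283),80),('leg near B',(462,330),80),('leg far A',(255,170),80),('mark in',(432,480),30),('mark out',(407,550),30),('diamond',(413,532),30),('ptr tip',(371,485),50),
 ('ptr root',(375,440),50),
 ('lev end far',(690,72),80),('lev root far',(250,88),80),('lev end mid',(690,88),80),('collar L',(208,322),92),('collar R',(258,115),92),('foot tip in',(405,470),80),('foot tip out',(452,478),80),('base R near',(600,490),12),('base R far',(782,50),12)]:
    Q=g(p,z); print(n,Q[:2],st(Q))
for f,p in [('scene0',(222.8,218.3)),('side0',(307,230))]: Q=plane(f,p,30);print('mark',f,Q[:2],st(Q))
E
```

```text
cup [608.4 167.7] 37.29768261469549 99
strip in A [557.3  31.1] [ -7.1 -57.1]
strip in B [ 561.6 -104.1] [128.2 -58.6]
strip out A [528.8  42.5] [-19.6 -85. ]
strip out B [ 534.4 -107.9] [130.9 -85.9]
leg near A [603.5  23.2] [  2.8 -11.3]
leg near B [606.3 -28.4] [ 54.6 -10.6]
leg far A [627.5  23.5] [ 3.6 12.8]
mark in [553.4 -58.4] [ 82.2 -64.8]
mark out [532.  -59.3] [ 82.2 -86.2]
diamond [537.6 -58.9] [ 82.1 -80.6]
ptr tip [556.  -34.8] [ 58.8 -61.2]
ptr root [567.6 -31.7] [ 56.1 -49.4]
lev end far [666.6 -52. ] [80.7 48.6]
lev root far [642.6  29.3] [-1.6 28. ]
lev end mid [663.8 -53.3] [81.8 45.8]
collar L [598.2  25.8] [ -0.  -16.4]
collar R [639.1  28.7] [-1.1 24.6]
foot tip in [573.2 -28.1] [ 52.8 -43.7]
foot tip out [573.9 -38.6] [ 63.3 -43.4]
base R near [ 555.5 -114. ] [137.9 -65.1]
base R far [ 679.5 -109.4] [138.5  58.9]
mark scene0 [537.2 -58.1] [ 81.2 -80.9]
mark side0 [538.6 -58.7] [ 81.9 -79.6]
```

Emit:
send_rows --pt "85 20 -10 0 -8.5" --pt "85 40 -20 0 -17" --pt "85 60 -28 0 -25.5" --pt "85 78 -36 0 -34" --pt "85 78 -36 0 -42.5"

```text
clock: 6.95
eef_pos: [635.7, -13.7, 181.3]
tool_rot: [-3.141, 0.005, -0.575]
force: [0.9, 0.0, -1.0]
width: 85.0
```

Emit:
send_rows --pt "85 0 0 0 -8.5" --pt "85 0 0 0 -17" --pt "85 0 0 0 -25.5" --pt "85 0 0 0 -34" --pt "85 0 0 0 -36"

```text
clock: 7.45
eef_pos: [636.6, -12.2, 182.0]
tool_rot: [-3.136, 0.001, 0.056]
force: [-0.2, -0.1, 0.3]
width: 84.6
```

```bash
cat >> h.py <<'E'
def togo(x,y,z):
    s=ctrl.read_state(); yw=s['tool_rot'][2]; d=w(x,y)-s['eef_pos'][:2]; c,sn=np.cos(yw),np.sin(yw)
    print('st',st(s['eef_pos']).round(1),'z',s['eef_pos'][2].round(1),'shift',round(d@[c,sn],1),round(d@[sn,-c],1),round(s['eef_pos'][2]-z,1),'turn',round(-np.degrees(0.043-yw),2),'rot',s['tool_rot'].round(3),'F',s['force'].round(1),'w',round(s['width'],1),'t',s['clock'])
E
python3 -c "
from h import *
togo(32,19,58)"
```

```text
st [39.7 20.3] z 182.0 shift -1.2 -7.7 124.0 turn 0.73 rot [-3.136e+00  1.000e-03  5.600e-02] F [-0.2 -0.1  0.3] w 84.6 t 7.45
```

Emit:
send_rows --pt "85 -1.2 -7.7 10 0.7" --pt "85 -1.2 -7.7 35 0.7" --pt "85 -1.2 -7.7 60 0.7" --pt "85 -1.2 -7.7 60 0.7" --pt "85 -1.2 -7.7 60 0.7"

```text
clock: 7.95
eef_pos: [635.3, -3.4, 122.6]
tool_rot: [-3.135, 0.001, 0.043]
force: [-0.1, 0.7, -0.2]
width: 84.8
```

```bash
python3 - <<'E'
from h import *
togo(32,19,58)
snap('side','d1')
togo(32,19,58)
cv2.imwrite('pics/d1c.png',cv2.resize(load('d1')[0][110:260,225:425,::-1],None,fx=4,fy=4,interpolation=2))
E
```

```text
st [30.8 19.4] z 122.6 shift -0.4 1.2 64.6 turn -0.02 rot [-3.135e+00  1.000e-03  4.300e-02] F [-0.1  0.7 -0.2] w 84.8 t 7.95
st [30.8 20. ] z 123.4 shift -1.0 1.2 65.4 turn -0.01 rot [-3.135e+00 -1.000e-03  4.300e-02] F [1.  0.  0.3] w 85.2 t 8.0
```

View pics/d1c.png

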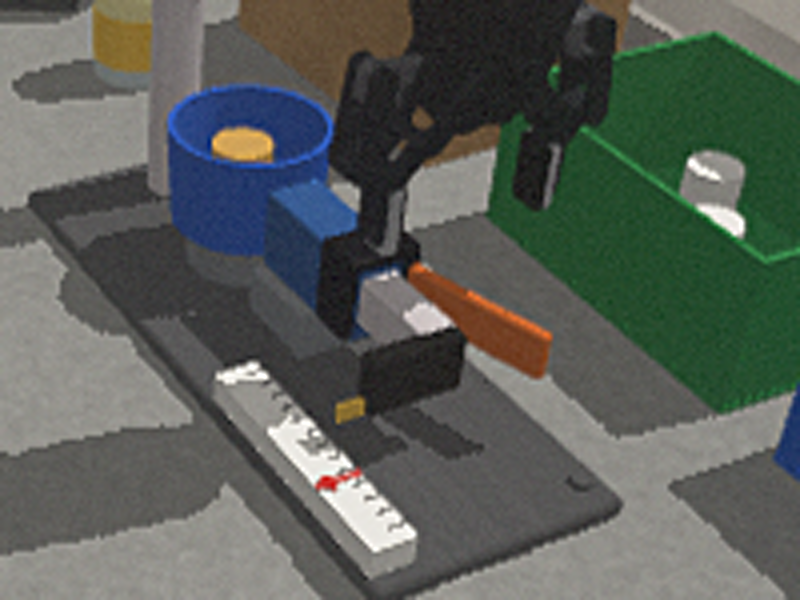

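Emit:
send_rows --pt "85 -1 1.2 15 0" --pt "85 -1 1.2 35 0" --pt "85 -1 1.2 55 0" --pt "85 -1 1.2 67 0" --pt "85 -1 1.2 67 0"

```text
clock: 8.5
eef_pos: [634.0, -4.4, 54.9]
tool_rot: [-3.135, 0.002, 0.043]
force: [-0.3, 0.2, 0.0]
width: 84.9
```

```bash
python3 - <<'E'
from h import *
togo(32,19,56)
snap('side','d2')
cv2.imwrite('pics/d2c.png',cv2.resize(load('d2')[0][110:260,225:425,::-1],None,fx=4,fy=4,interpolation=2))
E
```

```text
st [31.8 18. ] z 54.9 shift 1.0 0.2 -1.1 turn -0.02 rot [-3.135e+00  2.000e-03  4.300e-02] F [-0.3  0.2  0. ] w 84.9 t 8.5
```

View pics/d2c.png

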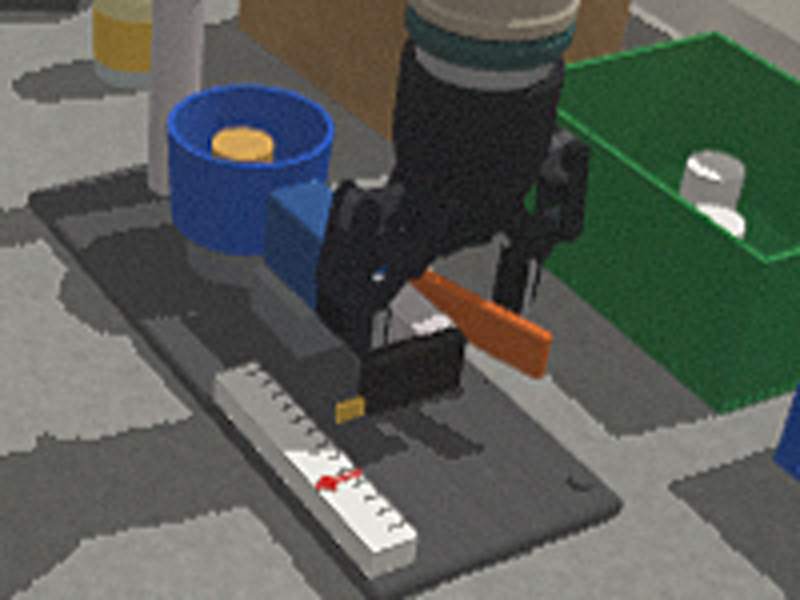

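The left finger is between collar and foot, and the right finger is outside the lever, both clear. Now I pull.

Emit:
send_rows --pt "85 0.5 4 0 0" --pt "85 0.5 8 0 0" --pt "85 0.5 13 0 0" --pt "85 0.5 18 0 0" --pt "85 0.5 18 0 0"

```text
clock: 9.05
eef_pos: [636.6, -22.2, 56.6]
tool_rot: [-3.134, -0.002, 0.042]
force: [0.7, 2.0, 1.6]
width: 85.1
```

```bash
python3 - <<'E'
from h import *
togo(63.5,18,55)
snap('side','d3')
togo(63.5,18,55)
im=load('d3')[0];print(comps(hsvmask(im[190:260,290:345],(12,110,60),(28,255,255)),5))
cv2.imwrite('pics/d3c.png',cv2.resize(load('d3')[0][160:260,265:395,::-1],None,fx=6,fy=6,interpolation=2))
E
```

```text
st [49.6 19.9] z 56.6 shift -1.9 13.9 1.6 turn -0.07 rot [-3.134e+00 -2.000e-03  4.200e-02] F [0.7 2.  1.6] w 85.1 t 9.05
st [49.5 19.8] z 56.5 shift -1.8 14.0 1.5 turn -0.04 rot [-3.134e+00 -1.000e-03  4.200e-02] F [-0.1  3.   1.9] w 85.1 t 9.1
[([21, 21, 8, 7, 40], [24.6, 24.4])]
```

View pics/d3c.png

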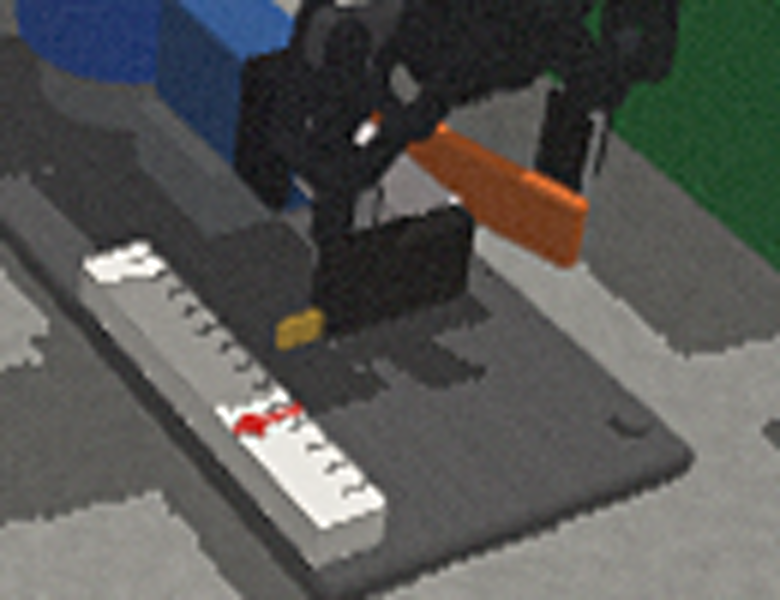

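```bash
cat >> h.py <<'E'
def ptr(f,roi=(190,260,290,345)):
    im=load(f)[0]; c=comps(hsvmask(im[roi[0]:roi[1],roi[2]:roi[3]],(12,110,60),(28,255,255)),8); c=max(c,key=lambda a:a[0][4])
    u=np.array(c[1])+[roi[2],roi[0]]; return u,st(plane(f,u,49)).round(1)
def mark(f,roi=(190,260,290,345)):
    im=load(f)[0]; s=im[roi[0]:roi[1],roi[2]:roi[3]]; m=hsvmask(s,(0,120,90),(6,255,255))|hsvmask(s,(174,120,90),(180,255,255))
    v,u=np.nonzero(m); p=np.array([u.mean()+roi[2],v.mean()+roi[0]]); return p,st(plane(f,p,30)).round(1)
E
python3 - <<'E'
from h import *
for f in ['side0','d1','d2','d3']: print(f,ptr(f),mark(f))
E
```

```text
side0 (array([312.1, 211.9]), array([ 58.3, -54.1])) (array([308.0952381 , 229.66666667]), array([ 82.1, -77.2]))
d1 (array([312.2, 211.9]), array([ 58.4, -53.9])) (array([308.05, 229.7 ]), array([ 82.1, -77.3]))
d2 (array([312.3, 211.8]), array([ 58.2, -53.6])) (array([308.05, 229.7 ]), array([ 82.1, -77.3]))
d3 (array([314.6, 214.4]), array([ 67. , -54.1])) (array([308.0952381 , 229.66666667]), array([ 82.1, -77.2]))
```

Emit:
send_rows --pt "85 0 4 0 0" --pt "85 0 8 0 0" --pt "85 0 12 0 0" --pt "85 0 15.5 0 0" --pt "85 0 15.5 0 0"

```text
clock: 9.6
eef_pos: [637.1, -38.6, 56.4]
tool_rot: [-3.135, -0.001, 0.041]
force: [-0.9, 3.6, 1.9]
width: 85.1
```

```bash
python3 - <<'E'
from h import *
togo(65,18,55)
snap('side','d4');snap('wrist','w5')
togo(65,18,55)
print(ptr('d4'),mark('d4'))
cv2.imwrite('pics/d4c.png',cv2.resize(load('d4')[0][160:260,265:395,::-1],None,fx=6,fy=6,interpolation=2))
E
```

```text
st [66.  19.7] z 56.4 shift -1.7 -1.0 1.4 turn -0.09 rot [-3.135e+00 -1.000e-03  4.100e-02] F [-0.9  3.6  1.9] w 85.1 t 9.6
st [65.7 19.6] z 56.3 shift -1.7 -0.7 1.3 turn -0.06 rot [-3.135e+00 -1.000e-03  4.200e-02] F [-0.4  3.7  2.5] w 85.5 t 9.7
(array([319.3, 219. ]), array([ 82.9, -53.8])) (array([308.05555556, 229.61111111]), array([ 81.9, -77.1]))
```

View pics/d4c.png

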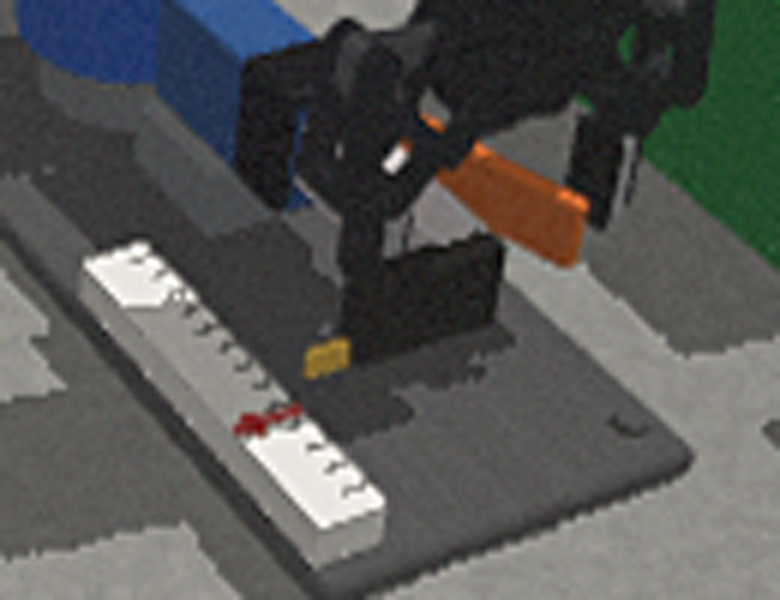

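View pics/w5.png

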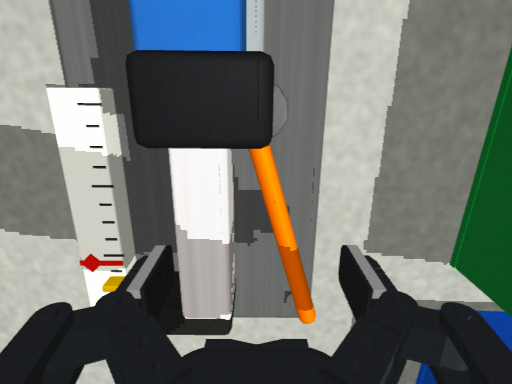

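```bash
python3 - <<'E'
from h import *
r=(240,320,70,150)
print(ptr('w5',r),mark('w5',r))
im=load('w5')[0]; T=load('w5')[1]; print(T[:3,3])
m=hsvmask(im[240:320,70:150],(12,110,60),(28,255,255)); v,u=np.nonzero(m); print(u.min()+70,u.max()+70,v.min()+240,v.max()+240)
for vv in (v.min()+240,v.max()+241):
  for z in (47,50,53): print(vv,z,st(plane('w5',(112,vv),z)))
cv2.imwrite('pics/w5c.png',cv2.resize(im[230:330,60:190,::-1],None,fx=6,fy=6,interpolation=0))
im=load('d4')[0];cv2.imwrite('pics/d4d.png',cv2.resize(im[205:240,295:335,::-1],None,fx=16,fy=16,interpolation=0))
E
```

```text
(array([112.6, 283.3]), array([ 82.3, -57.7])) (array([ 97.63692308, 262.81230769]), array([ 81.4, -75.6]))
[635.34595758  44.18921008 185.19904646]
102 125 276 291
276 47 [ 79.02620527 -58.48291375]
276 50 [ 76.94722783 -56.74710739]
276 53 [ 74.86825039 -55.01130103]
292 47 [ 89.58569278 -60.13595951]
292 50 [ 87.27749189 -58.36426913]
292 53 [ 84.96929099 -56.59257874]
```

View pics/w5c.png

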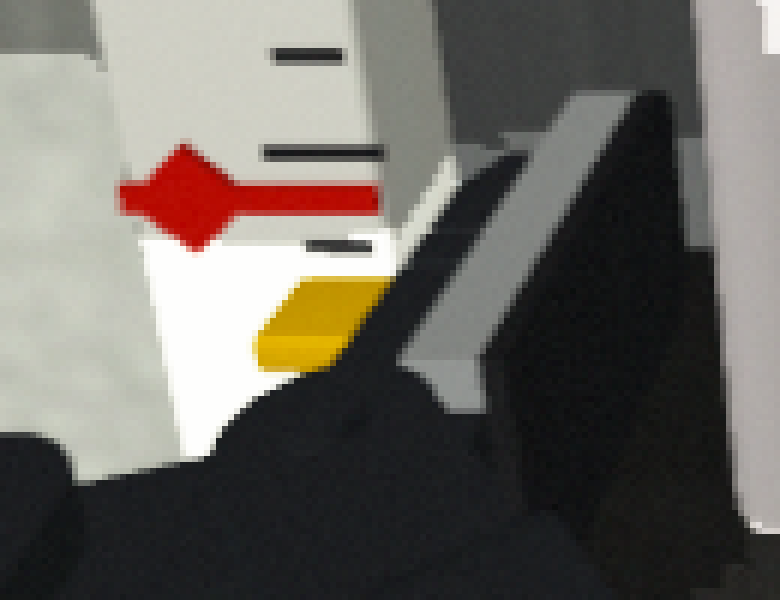

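View pics/d4d.png

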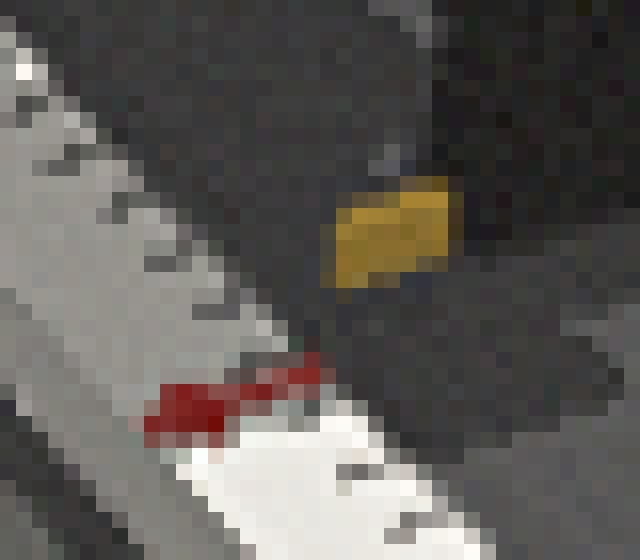

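```bash
python3 - <<'E'
from h import *
c=lambda x,y:(295+x/16-.5,205+y/16-.5)
for z in (45,46,47): print('outer bottom L',z,st(plane('d4',c(328,290),z)),'R',st(plane('d4',c(455,268),z)))
for z in (53,54,55): print('outer top L',z,st(plane('d4',c(330,212),z)), 'R',st(plane('d4',c(455,195),z)))
print('mark',st(plane('d4',c(322,365),30)),st(plane('d4',c(190,412),30)))
k=lambda x,y:(60+x/6-.5,230+y/6-.5)
for z in (45,46,47): print('w5 inner bottom',z,st(plane('w5',k(303,278),z)))
for z in (53,54,55): print('w5 inner top L',z,st(plane('w5',k(258,336),z)),'outer top L',st(plane('w5',k(258,370),z)))
print('mark',st(plane('w5',k(378,200),30)),st(plane('w5',k(185,200),30)),st(plane('w5',k(125,198),30)))
# tick at strip ends and collar mouth for origin
print('collar mouth',st(plane('w5',(140,148),92)),st(plane('w5',(265,148),92)))
E
```

```text
outer bottom L 45 [ 84.46908114 -64.3892761 ] R [ 87.95126841 -48.23007726]
outer bottom L 46 [ 85.4043595 -65.1358903] R [ 88.87986259 -49.00770963]
outer bottom L 47 [ 86.33963787 -65.8825045 ] R [ 89.80845677 -49.78534201]
outer top L 53 [ 79.94154738 -61.9807299 ] R [ 84.04657753 -46.56203697]
outer top L 54 [ 80.90023846 -62.74368353] R [ 84.99726596 -47.35504894]
outer top L 55 [ 81.85892953 -63.50663717] R [ 85.94795439 -48.1480609 ]
mark [ 81.94068578 -61.82178618] [ 81.98857552 -81.10241053]
w5 inner bottom 45 [ 80.30025026 -60.74743843]
w5 inner bottom 46 [ 79.60805622 -60.16093811]
w5 inner bottom 47 [ 78.91586217 -59.57443779]
w5 inner top L 53 [ 80.80435506 -61.04033362] outer top L [ 84.4208577  -61.64337197]
w5 inner top L 54 [ 80.0664598  -60.41612578] outer top L [ 83.65560594 -61.01460254]
w5 inner top L 55 [ 79.32856454 -59.79191794] outer top L [ 82.89035418 -60.3858331 ]
mark [ 81.41394306 -60.4159428 ] [ 81.3688841  -80.11456243] [ 81.12069948 -86.19325733]
collar mouth [ -0.25536801 -15.89165338] [-0.17413891 24.39753461]
```

Side and wrist views agree that pointer and mark are within about 0.5 mm along x (wrist: 81.5 against 81.4). Next I swing the lever shut while holding the leg there.

Emit:
send_rows --pt "73 -3.4 0.3 0 0" --pt "61 -6.8 0.3 0 0" --pt "50 -10.2 0.3 0 0" --pt "46 -12 0.3 0 0" --pt "46 -12 0.3 0 0"

```text
clock: 10.2
eef_pos: [626.5, -38.9, 56.9]
tool_rot: [-3.135, -0.004, 0.042]
force: [2.4, 3.5, 3.5]
width: 46.4
```

```bash
python3 - <<'E'
from h import *
togo(65.8,6,55)
snap('side','d5')
togo(65.8,6,55)
print(ptr('d5'),mark('d5'))
cv2.imwrite('pics/d5c.png',cv2.resize(load('d5')[0][160:260,265:395,::-1],None,fx=6,fy=6,interpolation=2))
E
```

```text
st [65.9  9. ] z 56.9 shift -3.0 -0.1 1.9 turn -0.04 rot [-3.135 -0.004  0.042] F [2.4 3.5 3.5] w 46.4 t 10.2
st [65.9  9. ] z 56.9 shift -3.0 -0.1 1.9 turn -0.04 rot [-3.135 -0.004  0.042] F [2.  4.8 4. ] w 46.2 t 10.25
(array([319. , 219.1]), array([ 82.9, -54.5])) (array([308.3 , 229.55]), array([ 81.9, -76.6]))
```

View pics/d5c.png

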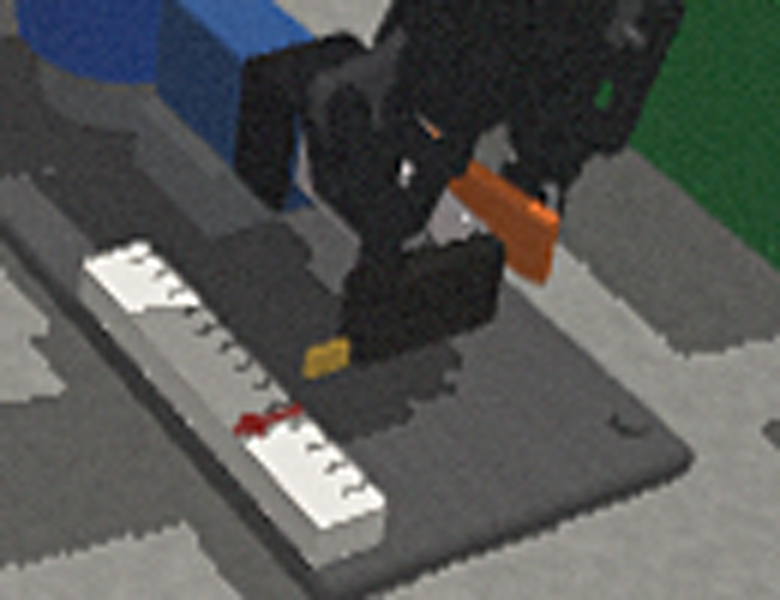

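Emit:
send_rows --pt "42 -1.5 0.2 0 0" --pt "38 -3 0.2 0 0" --pt "36 -3 0.2 0 0" --pt "35 -3 0.2 0 0" --pt "35 -3 0.2 0 0"

```text
clock: 10.75
eef_pos: [621.5, -39.4, 57.2]
tool_rot: [-3.136, -0.001, 0.042]
force: [-5.1, 3.7, 9.1]
width: 35.2
```

```bash
python3 - <<'E'
from h import *
togo(65.8,6,55)
snap('side','d6')
togo(65.8,6,55)
print(ptr('d6'),mark('d6'))
E
```

```text
st [66.2  4.1] z 57.2 shift 1.9 -0.4 2.2 turn -0.03 rot [-3.136e+00 -1.000e-03  4.200e-02] F [-5.1  3.7  9.1] w 35.2 t 10.75
st [66.2  4.1] z 57.2 shift 1.9 -0.4 2.2 turn -0.04 rot [-3.136e+00 -1.000e-03  4.200e-02] F [-4.5  3.7  9.6] w 35.3 t 10.8
(array([319.3, 219.2]), array([ 83.4, -54.1])) (array([308.28571429, 229.52380952]), array([ 81.9, -76.6]))
```

Emit:
send_rows --pt "32 1.2 -0.3 0 0" --pt "25 1.2 -0.3 0 0" --pt "20 1.2 -0.3 0 0" --pt "20 1.2 -0.3 0 0" --pt "20 1.2 -0.3 0 0"

```text
clock: 11.3
eef_pos: [620.2, -39.5, 57.5]
tool_rot: [-3.137, 0.004, 0.041]
force: [-7.7, 3.2, 11.0]
width: 31.3
```

```bash
python3 - <<'E'
from h import *
togo(65.8,6,55)
snap('side','d7');snap('wrist','w7')
togo(65.8,6,55)
print(ptr('d7'),mark('d7'))
r=(240,320,60,160)
print(ptr('w7',r),mark('w7',r))
im=load('w7')[0];cv2.imwrite('pics/w7c.png',cv2.resize(im[230:330,60:190,::-1],None,fx=6,fy=6,interpolation=0))
cv2.imwrite('pics/d7c.png',cv2.resize(load('d7')[0][160:260,265:395,::-1],None,fx=6,fy=6,interpolation=2))
E
```

```text
st [66.2  2.7] z 57.5 shift 3.3 -0.4 2.5 turn -0.14 rot [-3.137  0.004  0.041] F [-7.7  3.2 11. ] w 31.3 t 11.3
st [66.2  2.7] z 57.5 shift 3.3 -0.4 2.5 turn -0.14 rot [-3.137  0.004  0.041] F [-6.2  4.1 10.9] w 30.9 t 11.4
(array([319.2, 219.1]), array([ 83.1, -54.1])) (array([308.3 , 229.55]), array([ 81.9, -76.6]))
(array([149.2, 277.5]), array([ 80. , -54.8])) (array([126.84375, 260.8    ]), array([ 81.3, -75.5]))
```

View pics/w7.png

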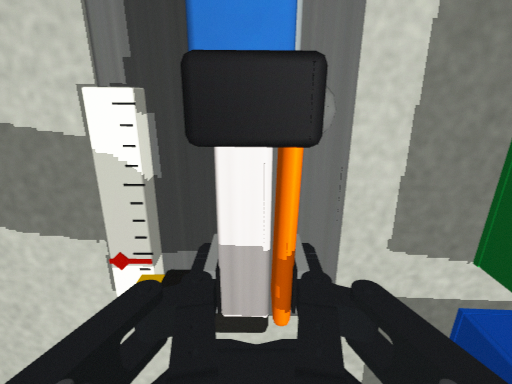

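View pics/w7c.png

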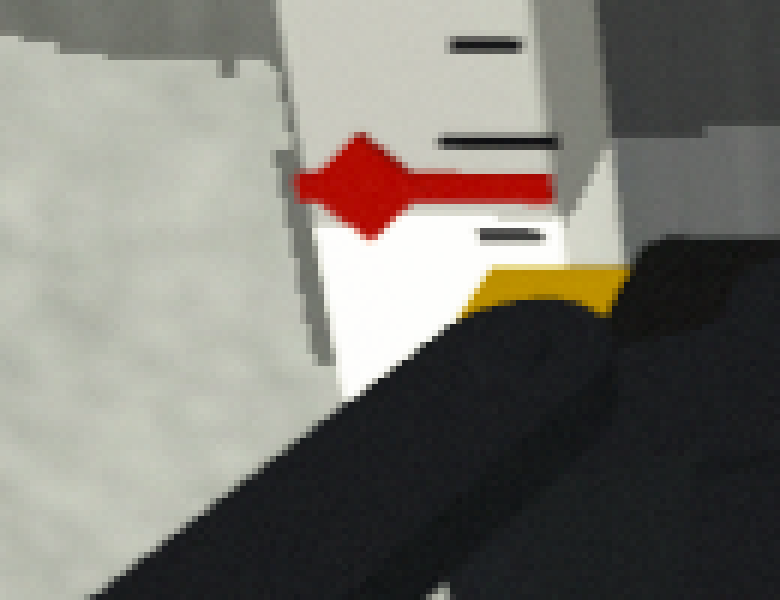

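View pics/d7c.png

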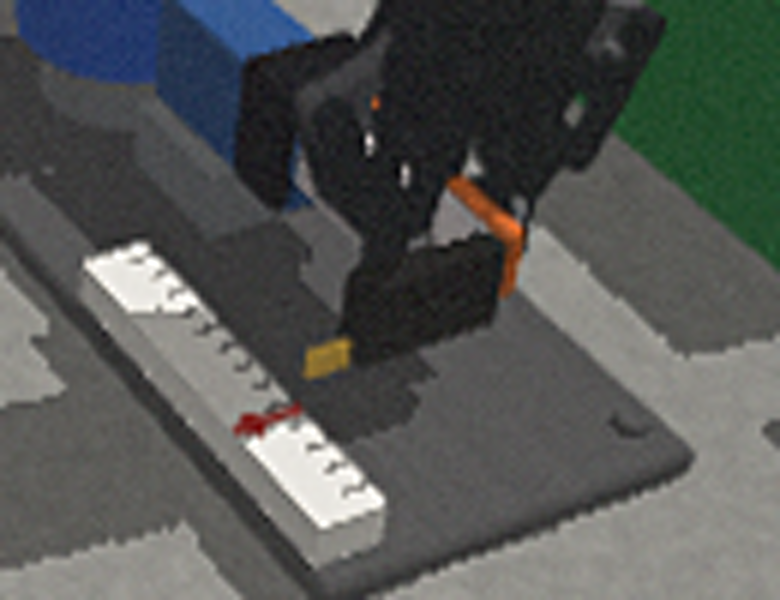

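```bash
python3 - <<'E'
from h import *
np.set_printoptions(precision=1,suppress=True)
im=load('w7')[0]
for v in (152,180,210,240,265,290,310):
    row=im[v:v+1]; o=hsvmask(row,(5,150,100),(18,255,255))[0]; u=np.nonzero(o)[0]; u=u[(u>260)&(u<310)]
    l,r=st(plane('w7',(u.min(),v+.5),80)),st(plane('w7',(u.max()+1,v+.5),80))
    print(v,u.min(),u.max()+1,l,r, 'leg', st(plane('w7',(218,v),80)))
cv2.imwrite('pics/w7d.png',cv2.resize(im[140:340,190:330,::-1],None,fx=4,fy=3,interpolation=0)[:600])
E
```

```text
152 278 303 [ 4.1 12.8] [ 4.1 22. ] leg [ 3.9 -9.3]
180 277 301 [14.9 12.7] [14.9 21.8] leg [14.6 -9.8]
210 275 299 [27.2 12.1] [27.2 21.6] leg [ 27.  -10.4]
240 274 296 [40.4 11.9] [40.4 20.9] leg [ 40.2 -10.9]
265 272 294 [52.2 11.3] [52.2 20.6] leg [ 52.  -11.5]
290 271 292 [64.7 11. ] [64.7 20.2] leg [ 64.5 -12. ]
310 272 291 [75.4 11.6] [75.4 20.1] leg [ 75.1 -12.5]
```

View pics/w7d.png

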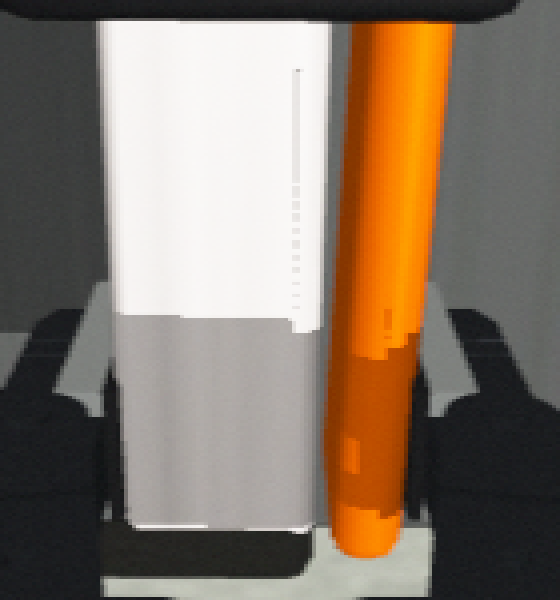

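Emit:
send_rows --pt "20 0 0 0 0" --pt "20 0 0 0 0" --pt "20 0 0 0 0"

```text
clock: 11.7
eef_pos: [620.0, -39.5, 57.5]
tool_rot: [-3.137, 0.004, 0.04]
force: [-2.2, 3.8, 5.5]
width: 30.9
```

```bash
python3 - <<'E'
from h import *
togo(65.8,6,55)
snap('side','d8');snap('wrist','w8')
togo(65.8,6,55)
print(ptr('d8'),mark('d8'))
im=load('w8')[0]; T=load('w8')[1]
m=hsvmask(im[240:320,60:160],(12,110,60),(28,255,255)); v,u=np.nonzero(m); b=v.min()+240; print(b,u.min()+60,u.max()+60, mark('w8',(240,320,60,160)))
for f,b in (('w5',230+278/6-.5),('w7',230+268/6-.5),('w8',b)):
    print(f,[st(plane(f,(145 if f!='w5' else 112,b),z)).round(2) for z in (45.5,46.5)])
cv2.imwrite('pics/w8c.png',cv2.resize(im[230:330,60:190,::-1],None,fx=6,fy=6,interpolation=0))
E
```

```text
st [66.2  2.5] z 57.5 shift 3.5 -0.4 2.5 turn -0.19 rot [-3.137  0.004  0.04 ] F [-2.2  3.8  5.5] w 30.9 t 11.7
st [66.1  2.6] z 57.6 shift 3.4 -0.4 2.6 turn -0.17 rot [-3.137  0.004  0.04 ] F [-1.1  3.4  6. ] w 31.0 t 11.8
(array([319.3, 219.1]), array([ 83.2, -54. ])) (array([308.05263158, 229.57894737]), array([ 81.8, -77.1]))
274 137 159 (array([127.18181818, 260.9184953 ]), array([ 81.3, -75.5]))
w5 [array([ 79.96, -59.33]), array([ 79.26, -58.76])]
w7 [array([ 80.23, -58.46]), array([ 79.54, -58.  ])]
w8 [array([ 80.1 , -58.62]), array([ 79.41, -58.16])]
```

View pics/w8c.png

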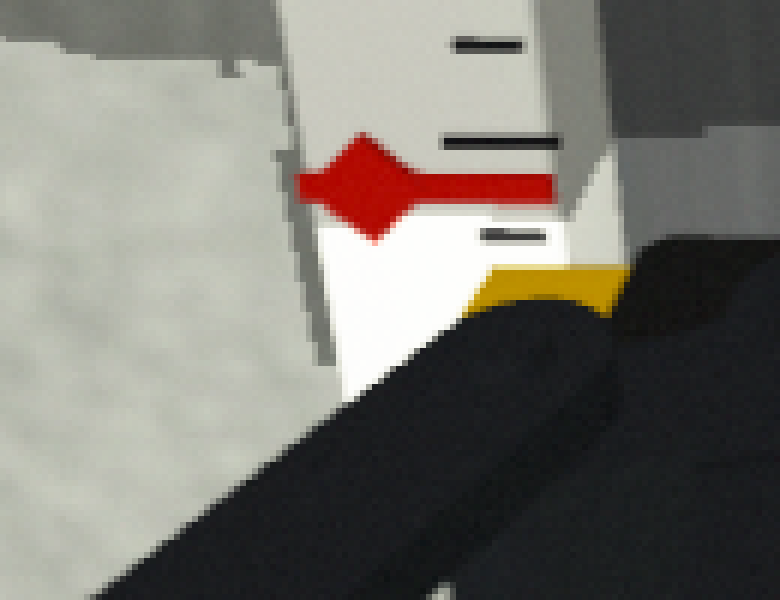

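```bash
python3 - <<'E'
from h import *
print(ctrl.finish_job())
E
```

```text
the job is handed in; nothing more can be done
None
```

I handed the job in at about 11.8 s. The brass plug is in the blue cup, the leg is held at the red mark, and the gripper is pressing the orange lever shut against it.

- **Plug:** I picked the amber one, not the pink or green ones of the same shape. Views from the scene and wrist cameras after release showed it upright in the cup, and the side camera confirmed it before I pulled the leg.
- **Leg:** I hooked a finger behind the rubber foot and pulled it out about 24.8 mm. On the last check the pointer agreed with the mark along the leg to within about 0.5 mm. The wrist view gave about 81.6 mm against 81.3 mm. The side view gave about 81.9 mm against 81.8 mm, after correcting for its 1.3 mm reading offset at the start.
- **Lever:** It lies along the leg's side, about 0.02 rad past parallel by the wrist view, so I take it as fully shut. The grip force is still on.
- **Forces:** At hand-in the wrist force was about 7 N and the pose was steady.

Two readings were off:
- **Finger opening:** It read 31 mm where the leg and closed lever should measure 34 mm. It also read 34.5 mm on the 36 mm plug head, so it reads low. Slight over-closing under the grip may account for the rest.
- **Gripper position:** The gripper centre came out 3 mm to the side of where I expected the middle of the leg and lever. In the wrist picture, though, they sat centred between the fingers.

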